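# Turn the wax melter up four clicks

### The arm

A 6-joint arm with a two-finger parallel gripper is mounted at the origin on the work surface. World frame = base frame: x ahead of the robot, y to its left, z up, the work surface at z = 0. Lengths are in m, angles in rad, forces in N, time in s.
With the tool pointing down it reaches from about 0.375 to 0.975 m from the base axis. Payload 3.8 kg.
Tool frame: the origin (TCP) lies where the fingers leave the gripper's body, on its centre line; the fingertips stand 73 mm ahead of it and the grasp point (between the pads) lies 54 mm ahead of it (nose_length is the distance from the TCP to the fingertips, in m); z points along the fingers, y is the line along which they close (so a half turn about z gives the same grasp; the last joint's range is limited). The gripper opens to 85 mm and grips with 20 to 120 N. Pads are 22 mm wide; open, the fingers measure 114 mm over their backs; the gripper's body (76 mm by 85 mm) begins 54 mm behind the grasp point. The pads swing forward as they close: fully open they stand 13 mm farther back than shut.
Start: joints at [-1.33, 0.264, 1.604, -0, 1.274, -0.037], TCP at [0.185, -0.649, 0.304] pointing down, gripper open.
Joint ranges: [-2.63, 2.63], [-0.94, 2.18], [0.31, 2.57], [-1.31, 4.45], [0, 2.66], [-2.55, 2.55]. Speed limits (rad/s): [2.57, 2.57, 3.14, 3.14, 3.14, 3.14].

### API

Orientations are given as a rotation vector (axis times angle).
In Python, from workcell import read_state, read_camera, calibration, finish_job, look_for, cut_out, tip_of, nose_length gives the robot as it stands.
- The arm moves only by the tool step_arm, never from a script. Its argument "targets" is a list of rows, each a list of 3 entries, a list of its own where there are three numbers: the turn, a rotation vector about the tool's x, y, z in rad, then the shift along the tool's x, y, z in mm, then the finger opening in mm, from 0 to 85.4. In form: [[[ax, ay, az], [x, y, z], grip], ...]. A call has 1 to 5 rows; each row shifts and turns the commanded pose from where the row before left it, along the tool's axes as they then stand; what a row does not reach is not made up. A row lasts 1/12 s, in which the tool goes at most 41.7 mm and 7.16 degrees, less where a joint would pass 70% of its speed; a pose out of reach is approached as far as the arm can. A call with a gripper value outside its range is refused whole. The fingers move at their own pace and stop on an object; "grip_force" is the grip in N (left out, the last holds). Time passes only in rows, so rows that do not move let the fingers close. It gives the time, the measured TCP pose, the force, the opening and the grip force at its end, in the units of the state.
- read_state(): the state, without advancing time (a new reading comes with each control period).
- read_camera(name): name is "scene" or "top" or "wrist"; returns the picture (400x640x3 uint8, red, green, blue); there is no depth.
- calibration(name): a dict with "camera_matrix" (3x3 intrinsics, pixels), "R" (3x3) and "t" (3): a world point X has camera coordinates R X + t. Camera axes: x right, y down, z forward; pixel columns grow to the right and rows downward; lengths in m; the calibration is good to about 2 mm. A picture is of the moment at which its call begins: read the wrist's pose just before it. calibration takes no time and is no camera call; for the wrist camera it gives the pose at the moment of the call.
- finish_job(): hands the job in; it is judged then, once.
Trained networks look in the newest picture that a camera, given by its name, has taken for a name from the list of things; names that differ only in an ending like _2 or _b are one class to them, and where a whole thing is asked for, a point or a joint stands for the part that bears it (a point fixed in the world has none). Each returns a list of dicts, best first, with "score" (0 to 1); they miss things now and then, are a little off and sometimes report something else, mostly with a low value. They report only what shows in the picture. A call takes as long as a camera call.
- look_for(camera, query): "extent" ([left, top, right, bottom] in pixels, round what is visible of it).
- cut_out(camera, query): "region" (400x640 bool, what is visible of it) and "extent" ([left, top, right, bottom] in pixels, round what is visible of it).
- tip_of(camera, query): "at" ([row, column] in pixels: a listed point, or the origin of a listed thing).
The state is a dict: "time": time; "q": joint angles; "joint_vel": joint speeds; "joint_torque": joint torques, N m; "tool_pos": TCP position; "tcp_rot": TCP orientation; "wrist_force": force on the tool from outside, world axes, zero at the start; "torque": the same for the moment, N m; "width": opening from 0.0 (shut) to 1.0 (fully open); "grip_force": force on a finger pad.
Only numpy, scipy, OpenCV 4.12 (cv2) and the standard library are available. Lean on these libraries where they do the work, as an engineer would, in place of code of your own. Each camera call takes 0.05 s, during which the arm holds its last target. There are 200 camera calls.

### The job

The edge-wax melter on the leather bench is set too low: turn its heat dial clockwise, seen from above, exactly four clicks from where it stands now. Push the bar of the dial round from one side with a fingertip, without gripping it between the fingers, and do not run on into a fifth click, not even to come back. Leave the lid on its pot and the hole punch, the glue bottle and the basket of leather where they are.

Things in the scene. Friction and masses are not known exactly. Their poses are not given: they have to be found in the camera images.
- melter: Wax melter: fixed white steel case, 170 mm along its x, 280 mm along its y, its level deck 100 mm above the table. Origin: centre of the underside, on the table; x away from the operator's side, z up. On the deck: the lidded pot (centre 55 mm to +y), the heat dial (centre 20 mm to -x, 83 mm to -y), and behind the dial, 75 mm or more from its axis, a rocker switch and lamp under 8 mm high.
- heat_dial (a joint): Angle of the dial, rad: 0 lowest, growing clockwise seen from above, to 5.76. Clicks every 30 degrees (0.5236); starts at rest in click 0, 1, 2 or 3. Leaving a click it resists with up to 0.085 N m (4 N at 20 mm from the axis), most at a quarter of the way; past half way it snaps on to the next click, ahead of the finger. Pointer's yaw in the melter's frame: 150 degrees minus this angle.
- dial_axis (a point): Point on the dial's vertical axis, at deck level, 100 mm above the table. The dial: a round aluminium skirt 60 mm in diameter, its top 8 mm above the deck, and across its middle an upright straight black bar 56 mm long and 12 mm thick, rising to 28 mm above the deck. The deck is clear within 45 mm of the axis; the lid's edge is about 75 mm away.
- dial_top (a point): Point on the dial's axis at the top of its bar, 28 mm above the deck; turns with the dial: its x runs along the bar towards the pointer end, its z up.
- dial_pointer (a point): Pointer end of the dial's bar (the end with the white line), 28 mm from the axis, 18 mm above the deck; turns with the dial.
- pot_lid: Loose steel lid of the pot, 128 mm in diameter, with a black knob on top that reaches 50 mm above the deck. Origin: centre of its underside, 6 mm above the deck. To be left alone.
- hole_punch: Loose revolving hole punch (pliers), about 230 by 90 mm, 20 mm high, lying flat on the table between the melter and the robot. Origin: on the table, near its middle; x along it towards the head. To be left alone.
- glue_bottle: Loose small glue bottle, 44 mm in diameter, 115 mm high, standing on the table to the right of the melter. Origin: centre of its underside. To be left alone.
- leather_basket: Loose wire basket, 120 by 160 mm, 55 mm high, with leather shapes in it, on the table to the left of the melter. Origin: centre of its underside. To be left alone.

How it is judged:
At the end, for the whole second after the job is handed in: The dial rests in the fourth click clockwise from its start (120 degrees on, within about 9 degrees: its pointer end 46 to 50.6 mm from where it began), still; the lid within 6 mm and the hole punch, upright glue bottle and basket within 10 mm of where they stood (distance of dial_pointer from where it was at the start of the episode between 0.046 and 0.0506 m and value of joint heat_dial above 1.92 rad and velocity of joint heat_dial between -0.05 and 0.05 rad/s and distance of pot_lid from where it was at the start of the episode below 0.006 m and distance of each of hole_punch, glue_bottle, leather_basket from where it was at the start of the episode below 0.01 m and angle between glue_bottle's own z axis and vertical below 0.1 rad); the robot touches nothing.
It fails at once if the dial was turned on into a fifth click (more than 140 degrees from its start) (distance of dial_pointer from where it was at the start of the episode above 0.0526 m).
It fails at once if the dial's bar was gripped between the fingers (the jaws straddle it with their tips below its top, and either squeeze it or turn it from both sides about its middle) ((contact force between the fingers and heat_dial above 9 N and z of the grasp point in the frame of dial_top below 0.013 m and y of the grasp point in the frame of dial_top between -0.007 and 0.007 m and x of the grasp point in the frame of dial_top between -0.034 and 0.034 m) or (contact force between the fingers and heat_dial above 0.3 N and z of the grasp point in the frame of dial_top below 0.013 m and y of the grasp point in the frame of dial_top between -0.005 and 0.005 m and x of the grasp point in the frame of dial_top between -0.01 and 0.01 m)).
It fails at once if the lid was shifted or lifted (distance of pot_lid from where it was at the start of the episode above 0.012 m).
It fails at once if the hole punch, the glue bottle or the basket was shifted or lifted (distance of any of hole_punch, glue_bottle, leather_basket from where it was at the start of the episode above 0.02 m).
It also fails if it takes over 45 s, if anything falls off the work surface, if the arm or the gripper's body presses on something with over 40 N, if the wrist force passes 120 N, or if a joint passes its speed limit or range.

## Working session

There is one attempt and no reset: what is moved stays moved. The work goes in short steps, Python scripts to look and compute and a tool call to move; the robot and the scene stay as the last step left them, time stands still between calls to the robot, and variables do not carry over. Pictures are saved under pics/ and viewed, at most 10 in all, crops included, and the job is handed in when it is done.

Besides the shell and the picture viewer there is one more tool, called after "Call:" as name(argument=value, ...) on one line, values as JSON. step_arm: Moves the arm, as the interface text tells. Its arguments: {"type":"object","properties":{"targets":{"type":"array","items":{"type":"array"}},"grip_force":{"type":"number"}},"required":["targets"]}

```bash
mkdir -p pics; cat > h.py <<'E'
import numpy as np, cv2
from workcell import *
from scipy.spatial.transform import Rotation as Ro
def ray(c,rc,z):
    k=calibration(c);K,R,t=map(np.array,(k["camera_matrix"],k["R"],k["t"]))
    d=R.T@np.linalg.solve(K,[rc[1],rc[0],1.]);o=-R.T@t
    return o+d*(z-o[2])/d[2]
def proj(c,X):
    k=calibration(c);K,R,t=map(np.array,(k["camera_matrix"],k["R"],k["t"]))
    p=K@(R@np.array(X)+t);return p[:2]/p[2]
E
python3 - <<'E'
from h import *
s=read_state();print(s['tool_pos'],s['tcp_rot'],Ro.from_rotvec(s['tcp_rot']).as_matrix().round(3).tolist(),s['width'])
for c in('top','scene'):
    im=read_camera(c);cv2.imwrite(f'pics/{c}0.png',im[:,:,::-1])
    for q,z in(('dial_axis',.1),('dial_top',.128),('dial_pointer',.118),('pot_lid',.106),('hole_punch',0),('glue_bottle',0),('leather_basket',0),('melter',0)):
        for r in tip_of(c,q)[:1]: print(c,q,np.round(r['at'],1),round(r['score'],2),ray(c,r['at'],z).round(4))
E
```

```text
[ 0.18496226 -0.64854981  0.30251469] [-3.10905666e+00 -4.34631285e-01  3.39493422e-04] [[0.962, 0.274, -0.001], [0.274, -0.962, 0.002], [0.0, -0.002, -1.0]] 0.9968664415756048
top dial_axis [241.1 387.3] 0.76 [ 0.504  -0.0812  0.1   ]
top dial_top [237.1 392.3] 0.88 [ 0.511  -0.0887  0.128 ]
top dial_pointer [246.5 381.6] 0.84 [ 0.4889 -0.0636  0.118 ]
top pot_lid [276.1 319.6] 0.72 [0.417  0.0885 0.106 ]
top hole_punch [247.1 383.2] 0.34 [ 0.4977 -0.0874  0.    ]
top glue_bottle [260.  428.2] 0.76 [ 0.4628 -0.2096  0.    ]
top leather_basket [194.6 270.8] 0.64 [0.6452 0.2266 0.    ]
top melter [225.7 356. ] 0.92 [ 0.557  -0.0133  0.    ]
scene dial_axis [174.5 221.7] 0.66 [ 0.5051 -0.0929  0.1   ]
scene dial_top [165.  224.5] 0.91 [ 0.5073 -0.0836  0.128 ]
scene dial_pointer [164.6 235.6] 0.91 [ 0.4956 -0.0602  0.118 ]
scene pot_lid [192.1 279.6] 0.59 [0.5859 0.0314 0.106 ]
scene hole_punch [176.  294.1] 0.63 [0.4078 0.0786 0.    ]
scene glue_bottle [201.7 181. ] 0.94 [ 0.4744 -0.2013  0.    ]
scene leather_basket [240.1 373.1] 0.59 [ 0.6507  0.232  -0.    ]
scene melter [223.5 258.9] 0.57 [ 0.5695 -0.0186  0.    ]
```

```bash
python3 - <<'E'
import cv2
a=cv2.imread('pics/top0.png')[130:330,240:460];cv2.imwrite('pics/a.png',cv2.resize(a,(660,600),interpolation=cv2.INTER_CUBIC))
a=cv2.imread('pics/scene0.png');cv2.imwrite('pics/b.png',a)
E
```

```text
(no output)
```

View pics/a.png

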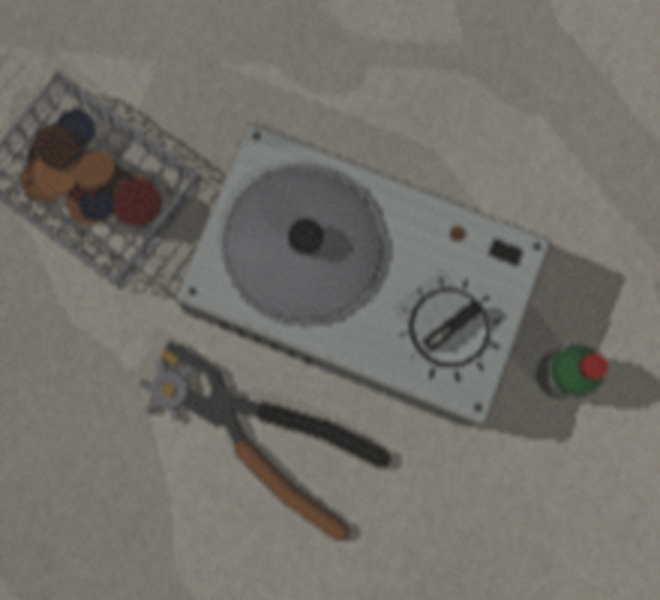

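View pics/b.png

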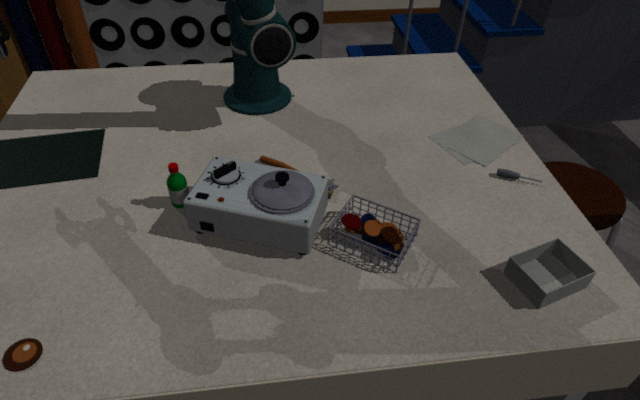

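The views show the deck yawed about -21°. The dial is at around (387, 238) in the top view, with its white pointer end towards lower left (near left of the robot), so it reads click 0. The lid is to the left, the bottle at right and the punch nearer the robot. I'll move above it with the fingers shut.

Call:
step_arm(targets=[[[0,0,0],[28,-29,0],0],[[0,0,0],[28,-29,0],0],[[0,0,0],[28,-29,0],0],[[0,0,0],[28,-29,0],0],[[0,0,0],[28,-29,0],0]], grip_force=40)

```text
time: 1.32
tool_pos: [0.2804, -0.4697, 0.3039]
tcp_rot: [3.111, 0.434, 0.0]
wrist_force: [0.1, -0.3, -0.2]
width: 0.304
grip_force: 0.0
```

Call:
step_arm(targets=[[[0,0,0],[28,-29,0],0],[[0,0,0],[28,-29,0],0],[[0,0,0],[28,-29,0],0],[[0,0,0],[28,-29,0],0],[[0,0,0],[28,-29,0],0]])

```text
time: 1.73
tool_pos: [0.3753, -0.2917, 0.3043]
tcp_rot: [3.111, 0.434, 0.001]
wrist_force: [2.4, -0.4, 0.1]
width: 0.001
grip_force: 0.0
```

Call:
step_arm(targets=[[[0,0,0],[28,-29,0],0],[[0,0,0],[28,-29,0],0],[[0,0,0],[28,-29,0],0],[[0,0,0],[0,0,0],0],[[0,0,0],[0,0,0],0]])

```text
time: 2.15
tool_pos: [0.4326, -0.1848, 0.3041]
tcp_rot: [3.11, 0.443, 0.001]
wrist_force: [1.1, -0.6, -0.1]
width: 0.001
grip_force: 0.0
```

```bash
python3 - <<'E'
from h import *
s=read_state();R=Ro.from_rotvec(s['tcp_rot']).as_matrix();print(s['time'],s['tool_pos'],s['q'],R.round(3).tolist(),s['width'],nose_length)
k=calibration('wrist');o=-np.array(k['R']).T@k['t'];print('cam',o,'in tool',R.T@(o-s['tool_pos']),'axis',np.array(k['R'])[2])
im=read_camera('wrist');cv2.imwrite('pics/w1.png',im[:,:,::-1])
for q,z in(('dial_axis',.1),('dial_top',.128),('dial_pointer',.118),('pot_lid',.106),('melter',0)):
    for r in tip_of('wrist',q)[:1]: print(q,np.round(r['at'],1),round(r['score'],2),ray('wrist',r['at'],z).round(4))
E
```

```text
2.15 [ 0.4325739  -0.18483157  0.30414345] [-4.56658752e-01 -1.31586563e-01  2.02367516e+00 -1.83301043e-04
  1.24898100e+00  8.31190772e-01] [[0.96, 0.279, 0.0], [0.279, -0.96, -0.0], [0.0, 0.0, -1.0]] 0.0013961080868308807 0.0726
cam [ 0.50098876 -0.16638765  0.37495565] in tool [ 0.07086275  0.00142813 -0.07079244] axis [-0.26637318 -0.07811523 -0.9606994 ]
dial_axis [ 76.9 233. ] 0.88 [ 0.5075 -0.0915  0.1   ]
dial_top [ 68.7 221.9] 0.69 [ 0.5101 -0.0907  0.128 ]
dial_pointer [ 86.5 192. ] 0.55 [ 0.4908 -0.0672  0.118 ]
melter [ 21.9 202.2] 0.76 [ 0.5571 -0.0203  0.    ]
```

View pics/w1.png

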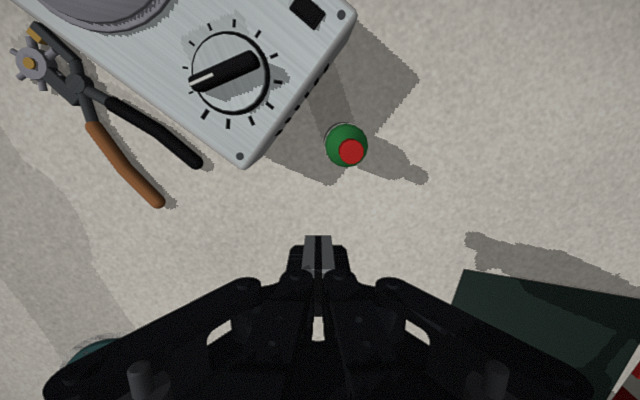

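The wrist view shows the dial ring centred at about (230, 74), its white pointer end at (192, 82) and the other bar end at (257, 62). The bottle and punch are well clear.

```bash
python3 - <<'E'
from h import *
f=lambda u,v,z:ray('wrist',(v,u),z)[:2]
for z in(.1,.108): print(z,[f(*p,z).round(4).tolist() for p in((190,74),(270,74),(230,33),(230,115))])
print('mx',f(343,14,.1)-f(241,155,.1))
d=f(343,14,.1)-f(241,155,.1);print(np.degrees(np.arctan2(d[1],d[0])))
im=cv2.imread('pics/w1.png');c=im[20:130,170:290];g=cv2.cvtColor(c,cv2.COLOR_BGR2GRAY)
m=(g<60).astype('uint8')
n,l,st,ce=cv2.connectedComponentsWithStats(m);print(st[1:][st[1:,4]>30])
c=cv2.resize(c,None,fx=5,fy=5,interpolation=cv2.INTER_CUBIC);cv2.imwrite('pics/w1c.png',c)
E
```

```text
0.1 [[0.4997, -0.0569], [0.5182, -0.1227], [0.5399, -0.0838], [0.4757, -0.0963]]
0.108 [[0.4997, -0.0602], [0.5177, -0.1241], [0.5387, -0.0863], [0.4764, -0.0985]]
mx [ 0.13493551 -0.05663695]
-22.769424142521533
[[  19   12   81   83 1959]
 [  31   90    8    9   36]
 [  56   99    4   10   31]]
```

View pics/w1c.png

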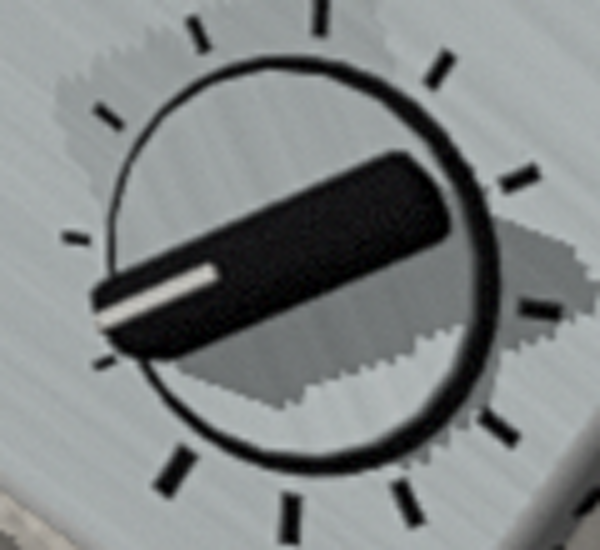

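```bash
python3 - <<'E'
from h import *
f=lambda u,v,z:ray('wrist',(v/5+20,u/5+170),z)[:2]
print('axis',f(293,264,.108), [f(*p,.108).round(4).tolist() for p in((113,264),(480,264),(293,68),(293,460))])
a,b=f(98,322,.128),f(215,270,.128);d=a-b;print('line',a,b,np.degrees(np.arctan2(d[1],d[0])))
e=[f(*p,.128) for p in((400,152),(448,225))];print('far end',e,'mid',(a+np.mean(e,0))/2)
a,b=f(105,290,.128),f(400,152,.128);d=a-b;print('top edge',np.degrees(np.arctan2(d[1],d[0])))
E
```

```text
axis [ 0.50925893 -0.09087216] [[0.5012, -0.0622], [0.5177, -0.1207], [0.538, -0.0853], [0.4785, -0.0968]]
line [ 0.49214922 -0.06934034] [ 0.50446408 -0.08545729] 127.3832048691292
far end [array([ 0.52832588, -0.10932351]), array([ 0.52038131, -0.11849027])] mid [ 0.50825141 -0.09162361]
top edge 128.26173568964856
```

Call:
step_arm(targets=[[[0,0,0],[26,-12,0],0],[[0,0,0],[26,-12,0],0],[[0,0,0],[26,-12,0],0],[[0,0,0],[26,-12,0],0],[[0,0,0],[26,-12,0],0]])

```text
time: 2.87
tool_pos: [0.541, -0.094, 0.3038]
tcp_rot: [3.112, 0.431, -0.0]
wrist_force: [-0.3, -0.4, 0.4]
width: 0.002
grip_force: 0.0
```

Call:
step_arm(targets=[[[0,0,-0.12],[0,0,0],0],[[0,0,-0.12],[0,0,0],0],[[0,0,-0.12],[0,0,0],0],[[0,0,-0.12],[0,0,0],0],[[0,0,-0.12],[0,0,0],0]])

```text
time: 3.28
tool_pos: [0.5402, -0.0948, 0.3037]
tcp_rot: [-2.841, -1.34, 0.001]
wrist_force: [-0.3, -0.1, 0.5]
width: 0.001
grip_force: 0.0
```

Call:
step_arm(targets=[[[0,0,-0.12],[0,0,0],0],[[0,0,-0.12],[0,0,0],0],[[0,0,-0.12],[0,0,0],0],[[0,0,-0.12],[0,0,0],0],[[0,0,-0.12],[0,0,0],0]])

```text
time: 3.7
tool_pos: [0.5401, -0.0949, 0.3037]
tcp_rot: [-2.318, -2.12, 0.0]
wrist_force: [-0.2, 0.8, -0.9]
width: 0.004
grip_force: 0.0
```

Call:
step_arm(targets=[[[0,0,-0.12],[0,0,0],0],[[0,0,-0.12],[0,0,0],0],[[0,0,-0.12],[0,0,0],0],[[0,0,-0.12],[0,0,0],0],[[0,0,-0.12],[0,0,0],0]])

```text
time: 4.12
tool_pos: [0.5401, -0.0949, 0.3037]
tcp_rot: [-1.589, -2.71, 0.0]
wrist_force: [-0.1, 0.5, 0.7]
width: 0.0
grip_force: 0.0
```

Call:
step_arm(targets=[[[0,0,-0.12],[0,0,0],0],[[0,0,-0.12],[0,0,0],0],[[0,0,-0.12],[0,0,0],0],[[0,0,-0.12],[0,0,0],0],[[0,0,-0.12],[0,0,0],0]])

```text
time: 4.53
tool_pos: [0.5401, -0.0949, 0.3037]
tcp_rot: [-0.717, -3.058, 0.0]
wrist_force: [0.7, 0.6, 0.1]
width: -0.0
grip_force: 0.0
```

Call:
step_arm(targets=[[[0,0,-0.12],[0,0,0],0],[[0,0,-0.12],[0,0,0],0],[[0,0,-0.12],[0,0,0],0],[[0,0,-0.12],[0,0,0],0],[[0,0,-0.12],[0,0,0],0]])

```text
time: 4.95
tool_pos: [0.5401, -0.0949, 0.3037]
tcp_rot: [0.219, -3.134, -0.0]
wrist_force: [0.3, 0.2, -0.4]
width: -0.002
grip_force: 0.0
```

Call:
step_arm(targets=[[[0,0,-0.12],[0,0,0],0],[[0,0,-0.12],[0,0,0],0],[[0,0,-0.12],[0,0,0],0],[[0,0,-0.12],[0,0,0],0],[[0,0,0],[0,0,0],0]])

```text
time: 5.37
tool_pos: [0.5401, -0.0948, 0.3037]
tcp_rot: [0.953, -2.993, -0.0]
wrist_force: [0.2, -0.1, 0.6]
width: 0.004
grip_force: 0.0
```

```bash
cat > st.py <<'E'
from h import *
A=np.array([.509,-.0912]);s=read_state();R=Ro.from_rotvec(s['tcp_rot']).as_matrix()
print(s['time'],np.round(s['tool_pos'],4),'yaw',np.degrees(np.arctan2(R[1,0],R[0,0])).round(2),'tip z',(s['tool_pos']+R[:,2]*.0726)[2].round(4),'q6',s['q'][5],'tilt',R[:,2].round(3))
print('axis in tool mm',(R.T@(np.r_[A,.1]-s['tool_pos'])*1e3).round(1),'F tool',(R.T@s['wrist_force']).round(2),'w',s['width'])
E
python3 st.py; python3 - <<'E'
from h import *
im=read_camera('wrist');cv2.imwrite('pics/w2.png',im[:,:,::-1])
for q,z in(('dial_axis',.1),('dial_top',.128),('dial_pointer',.118)):
    for r in tip_of('wrist',q)[:1]: print(q,np.round(r['at'],1),round(r['score'],2),ray('wrist',r['at'],z).round(4))
E
```

```text
5.3667 [ 0.5401 -0.0948  0.3037] yaw -144.66 tip z 0.2311 q6 -2.4067057471474667 tilt [-0. -0. -1.]
axis in tool mm [ 23.2  20.9 203.7] F tool [-0.11 -0.2  -0.55] w 0.003605625672506418
dial_axis [167.4 347.6] 0.95 [ 0.5083 -0.0849  0.1   ]
dial_top [171.  350.7] 0.63 [ 0.5067 -0.086   0.128 ]
dial_pointer [170.9 377.5] 0.69 [ 0.4942 -0.0647  0.118 ]
```

View pics/w2.png

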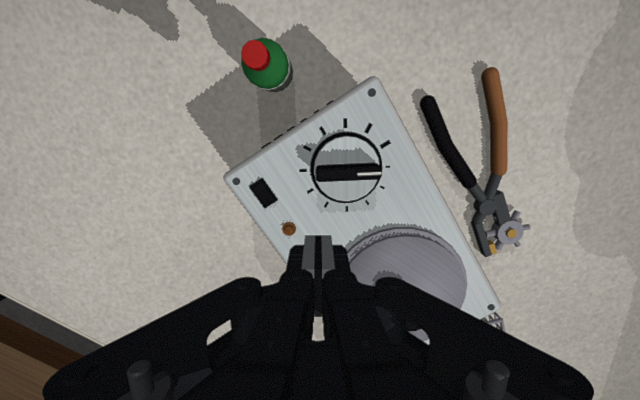

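Dial at about (346, 170), pointer to the right, unmoved. This opposite view puts the axis some 6 mm off the first, so I take the mean of about (0.508, -0.088). I'll lower and take a closer look before contact.

Call:
step_arm(targets=[[[0,0,-0.03],[-5,4,20],0],[[0,0,0],[0,0,30],0],[[0,0,0],[0,0,30],0],[[0,0,0],[0,0,10],0],[[0,0,0],[0,0,0],0]])

```text
time: 5.98
tool_pos: [0.5397, -0.0869, 0.2103]
tcp_rot: [0.993, -2.974, -0.006]
wrist_force: [-0.6, 0.5, 0.2]
width: 0.002
grip_force: 0.0
```

```bash
sed -i 's/\[.509,-.0912\]/[.508,-.088]/' st.py; python3 st.py; python3 - <<'E'
from h import *
im=read_camera('wrist');cv2.imwrite('pics/w3.png',im[:,:,::-1])
for q,z in(('dial_axis',.1),('dial_top',.128),('dial_pointer',.118)):
    for r in tip_of('wrist',q)[:1]: print(q,np.round(r['at'],1),round(r['score'],2),ray('wrist',r['at'],z).round(4))
E
```

```text
5.9833 [ 0.5397 -0.0869  0.2103] yaw -143.05 tip z 0.1377 q6 -2.4208213211710166 tilt [-0.007  0.001 -1.   ]
axis in tool mm [ 25.4  17.5 110.5] F tool [ 0.15  0.76 -0.18] w 0.0021562795205585447
dial_axis [191.2 350.6] 0.86 [ 0.5135 -0.0848  0.1   ]
dial_top [200.4 353.5] 0.68 [ 0.5137 -0.0871  0.128 ]
dial_pointer [198.7 399.7] 0.78 [ 0.4987 -0.0632  0.118 ]
```

View pics/w3.png

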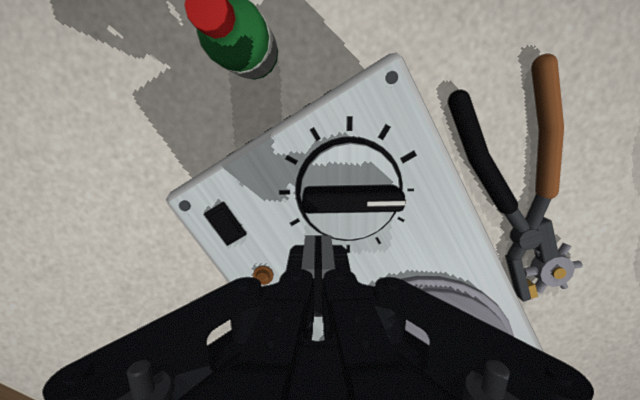

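The bar spans columns 303–405 around row 199 and the shut fingertip is at (318, 236). So the fingertip sits short of the bar's left half with a gap, in line for the push. I'll check the hand-eye error on the fingertip.

```bash
python3 - <<'E'
from h import *
s=read_state();R=Ro.from_rotvec(s['tcp_rot']).as_matrix();p=np.array(s['tool_pos'])
for x in (0,.008,.011,.014): print(x,proj('wrist',p+R@[x,0,.0726]).round(1), 'pad edges',proj('wrist',p+R@[x,.0073,.0726]).round(1))
f=lambda u,v,z:(R.T@(ray('wrist',(v,u),z)-p)*1e3).round(1)
print('bar near edge top',f(315,212,.128),f(395,210,.128),'far edge',f(315,187,.128),f(395,185,.128),'ends',f(303,199,.128),f(406,198,.128))
print('ring',f(297,188,.108),f(403,188,.108),f(350,138,.108),f(350,240,.108))
E
python3 -c "
import cv2;a=cv2.imread('pics/w3.png')[125:285,260:440];cv2.imwrite('pics/w3c.png',cv2.resize(a,(675,600),interpolation=cv2.INTER_CUBIC))"
```

```text
0 [320.7 251.1] pad edges [334.6 251.1]
0.008 [320.7 237.1] pad edges [334.8 237.1]
0.011 [320.8 231.7] pad edges [334.9 231.7]
0.014 [320.8 226.3] pad edges [335.  226.3]
bar near edge top [16.5 -3.1 88.1] [17.7 41.7 88. ] far edge [31. -3. 88.] [32.1 40.7 87.9] ends [24.1 -9.7 88.1] [24.7 47.3 87.9]
ring [ 25.3 -14.4 108.1] [ 25.3  51.1 107.9] [ 55.7  17.5 107.9] [ -9.6  19.4 108.1]
```

View pics/w3c.png

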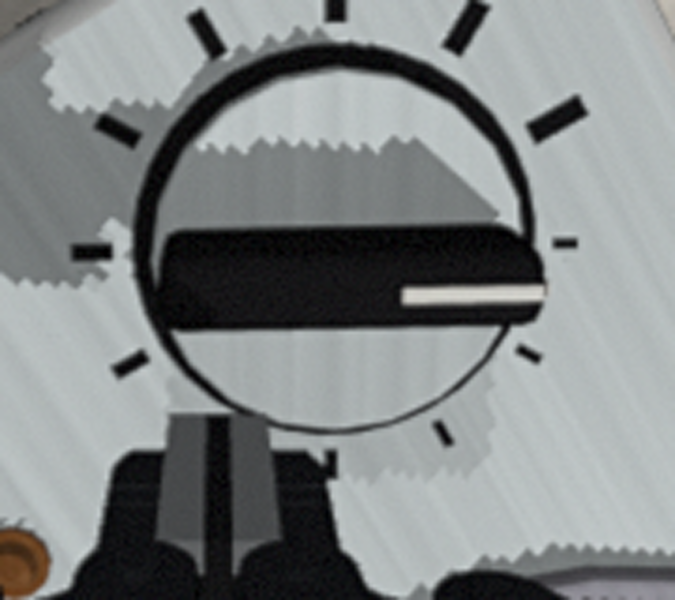

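Call:
step_arm(targets=[[[0,0,-0.02],[0,0,8],0],[[0,0,0],[0,0,8],0],[[0,0,0],[0,0,8],0],[[0,0,0],[2,0,0],0],[[0,0,0],[2,0,0],0]])

```text
time: 6.6
tool_pos: [0.5381, -0.0896, 0.1888]
tcp_rot: [1.027, -2.967, -0.002]
wrist_force: [-0.8, 0.5, -0.4]
width: 0.003
grip_force: 0.0
```

```bash
sed -i 's/\[.508,-.088\]/[.5072,-.0855]/' st.py; python3 st.py
```

```text
6.6 [ 0.5381 -0.0896  0.1888] yaw -141.82 tip z 0.1162 q6 -2.4477511386560207 tilt [-0.002  0.    -1.   ]
axis in tool mm [21.6 22.2 88.9] F tool [0.27 0.9  0.37] w 0.002667853185320282
```

Call:
step_arm(targets=[[[0,0,0],[2,2,0],0],[[0,0,0],[1,0,0],0],[[0,0,0],[0,0,0],0],[[0,0,0],[0,0,0],0]])

```text
time: 6.93
tool_pos: [0.5355, -0.0901, 0.1902]
tcp_rot: [-1.027, 2.968, -0.0]
wrist_force: [0.4, 0.8, 0.2]
width: -0.005
grip_force: 0.0
```

```bash
python3 st.py
```

```text
6.9333 [ 0.5355 -0.0901  0.1902] yaw -141.84 tip z 0.1176 q6 -2.449416211669058 tilt [ 0.001 -0.    -1.   ]
axis in tool mm [19.4 21.1 90.2] F tool [-0.79  0.41 -0.25] w -0.004502079358902097
```

Call:
step_arm(targets=[[[0,0,0.08],[1.65,-1.35,0],0],[[0,0,0.08],[1.65,-1.35,0],0],[[0,0,0.08],[1.65,-1.35,0],0],[[0,0,0.08],[1.65,-1.35,0],0],[[0,0,0],[0,0,0],0]])

```text
time: 7.35
tool_pos: [0.5328, -0.0981, 0.1902]
tcp_rot: [-0.538, 3.094, -0.0]
wrist_force: [-0.2, -0.6, 0.4]
width: 0.002
grip_force: 0.0
```

```bash
cat >> st.py <<'E'
b=[]
im=read_camera('wrist')
for q,z in(('dial_top',.128),('dial_pointer',.118)):
    for r in tip_of('wrist',q)[:1]: b.append(ray('wrist',r['at'],z)[:2])
if len(b)==2:
    d=b[1]-b[0];print('net: top',b[0].round(4),'bar yaw',np.degrees(np.arctan2(d[1],d[0])).round(1))
E
python3 st.py
```

```text
7.35 [ 0.5328 -0.0981  0.1902] yaw -160.28 tip z 0.1176 q6 -2.1431635679294283 tilt [ 0.001 -0.    -1.   ]
axis in tool mm [19.9 20.6 90.2] F tool [ 0.44 -0.53 -0.42] w 0.0018526976681043136
net: top [ 0.5095 -0.0876] bar yaw 111.5
```

Call:
step_arm(targets=[[[0,0,0.08],[1.65,-1.35,2],0],[[0,0,0.08],[1.65,-1.35,1],0],[[0,0,0],[0,0,0],0]])

```text
time: 7.75
tool_pos: [0.5299, -0.1017, 0.1866]
tcp_rot: [0.291, -3.127, -0.0]
wrist_force: [0.7, -0.3, -0.1]
width: -0.001
grip_force: 0.0
```

```bash
python3 st.py
```

```text
7.75 [ 0.5299 -0.1017  0.1866] yaw -169.37 tip z 0.114 q6 -1.991958617750069 tilt [-0.001 -0.    -1.   ]
axis in tool mm [19.2 20.1 86.6] F tool [-0.68 -0.41  0.05] w -0.0008346918100446013
net: top [ 0.5096 -0.0868] bar yaw 95.1
```

Call:
step_arm(targets=[[[0,0,0.08],[1.65,-1.35,0],0],[[0,0,0.08],[1.65,-1.35,0],0],[[0,0,0.08],[1.65,-1.35,0],0],[[0,0,0],[0,0,0],0]])

```text
time: 8.23
tool_pos: [0.5264, -0.106, 0.1872]
tcp_rot: [0.085, 3.138, 0.0]
wrist_force: [2.7, 2.5, -0.8]
width: 0.003
grip_force: 1.3
```

```bash
python3 st.py
```

```text
8.2333 [ 0.5264 -0.106   0.1872] yaw 176.9 tip z 0.1146 q6 -1.762537889495019 tilt [ 0.002  0.    -1.   ]
axis in tool mm [20.4 19.4 87.1] F tool [-2.52  2.66  0.82] w 0.0029819540497783084
net: top [ 0.5076 -0.0874] bar yaw 84.2
```

Call:
step_arm(targets=[[[0,0,0.08],[1.65,-1.35,0],0],[[0,0,0.08],[1.65,-1.35,0],0],[[0,0,0.08],[1.65,-1.35,0],0],[[0,0,0],[0,0,0],0]])

```text
time: 8.72
tool_pos: [0.5196, -0.1096, 0.1867]
tcp_rot: [-0.459, -3.106, 0.001]
wrist_force: [0.8, -0.0, 0.5]
width: -0.001
grip_force: 0.0
```

```bash
python3 st.py;  python3 -c "
from h import *
a=read_camera('wrist')[:,:,::-1];cv2.imwrite('pics/w4.png',a[60:300,180:500])"
```

```text
8.7167 [ 0.5196 -0.1096  0.1867] yaw 163.17 tip z 0.1141 q6 -1.5312330922085065 tilt [-0.002 -0.    -1.   ]
axis in tool mm [18.7 19.5 86.7] F tool [-0.73  0.17 -0.46] w -0.0013533440092756174
net: top [ 0.5108 -0.0871] bar yaw 68.9
```

View pics/w4.png

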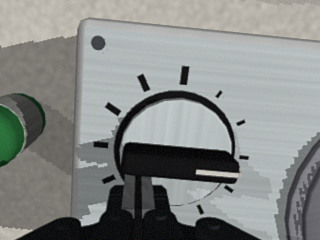

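The dial is in click 2, with the finger behind its far end.

Call:
step_arm(targets=[[[0,0,0.08],[1.65,-1.35,0],0],[[0,0,0.08],[1.65,-1.35,0],0],[[0,0,0.08],[1.65,-1.35,0],0],[[0,0,0.08],[1.65,-1.35,0],0],[[0,0,0],[0,0,0],0]])

```text
time: 9.33
tool_pos: [0.5127, -0.112, 0.1871]
tcp_rot: [0.949, 2.993, -0.0]
wrist_force: [2.4, -0.9, -2.0]
width: -0.002
grip_force: 1.3
```

```bash
python3 st.py
```

```text
9.3333 [ 0.5127 -0.112   0.1871] yaw 144.81 tip z 0.1145 q6 -1.219042670692281 tilt [ 0.002 -0.001 -1.   ]
axis in tool mm [19.9 18.4 87.1] F tool [-2.5   0.67  2.  ] w -0.0017821163806819177
net: top [ 0.5091 -0.0876] bar yaw 56.7
```

Call:
step_arm(targets=[[[0,0,0.08],[1.65,-1.35,0],0],[[0,0,0.08],[1.65,-1.35,0],0],[[0,0,0.08],[1.65,-1.35,0],0],[[0,0,0],[0,0,0],0]])

```text
time: 9.82
tool_pos: [0.5049, -0.1114, 0.1866]
tcp_rot: [-1.3, -2.858, 0.001]
wrist_force: [0.2, -0.2, 0.3]
width: 0.001
grip_force: 0.0
```

```bash
python3 st.py
```

```text
9.8167 [ 0.5049 -0.1114  0.1866] yaw 131.09 tip z 0.114 q6 -0.9824689584168894 tilt [-0.002  0.001 -1.   ]
axis in tool mm [17.9 18.9 86.6] F tool [-0.25  0.05 -0.27] w 0.0009506059222108571
net: top [ 0.5087 -0.0875] bar yaw 33.5
```

Call:
step_arm(targets=[[[0,0,0.08],[1.65,-1.35,0],0],[[0,0,0.08],[1.65,-1.35,0],0],[[0,0,0.06],[1.25,-1,0],0],[[0,0,0],[0,0,0],0]])

```text
time: 10.3
tool_pos: [0.5005, -0.1106, 0.1871]
tcp_rot: [1.605, 2.699, -0.0]
wrist_force: [2.1, -1.6, -1.9]
width: 0.006
grip_force: 1.4
```

```bash
python3 st.py
```

```text
10.3 [ 0.5005 -0.1106  0.1871] yaw 118.52 tip z 0.1145 q6 -0.7632975863417111 tilt [ 0.001 -0.001 -1.   ]
axis in tool mm [19.  17.8 87.1] F tool [-2.43  1.07  1.86] w 0.005889672534434392
net: top [ 0.5097 -0.0864] bar yaw 32.3
```

Call:
step_arm(targets=[[[0,0,0.04],[0.85,-0.65,0],0],[[0,0,0.04],[0.85,-0.65,0],0],[[0,0,0],[0,0,0],0],[[0,0,0],[0,0,0],0]])

```text
time: 10.78
tool_pos: [0.4982, -0.1094, 0.187]
tcp_rot: [-1.71, -2.635, 0.0]
wrist_force: [1.2, -1.3, 0.5]
width: -0.002
grip_force: 0.9
```

```bash
python3 st.py
```

```text
10.7833 [ 0.4982 -0.1094  0.187 ] yaw 114.02 tip z 0.1144 q6 -0.6842983487603451 tilt [-0.  0. -1.]
axis in tool mm [18.2 18.  87. ] F tool [-1.67  0.58 -0.49] w -0.0015239135370764593
net: top [ 0.5103 -0.0875] bar yaw 22.0
```

Call:
step_arm(targets=[[[0,0,0.04],[0.85,-0.65,0],0],[[0,0,0],[0,0,0],0],[[0,0,0],[0,0,0],0]])

```text
time: 11.18
tool_pos: [0.4968, -0.1085, 0.1867]
tcp_rot: [-1.763, -2.599, -0.0]
wrist_force: [0.2, 0.7, -0.2]
width: 0.0
grip_force: 0.0
```

```bash
python3 st.py
```

```text
11.1833 [ 0.4968 -0.1085  0.1867] yaw 111.68 tip z 0.1141 q6 -0.6430056526649107 tilt [-0.001  0.001 -1.   ]
axis in tool mm [17.4 18.2 86.7] F tool [0.59 0.48 0.21] w 0.00019306876277127845
net: top [ 0.5092 -0.0863] bar yaw 6.7
```

Snapped: bar yaw is about 7° (target 8.5°), with no force left on the finger. I'll back off, rise and check.

Call:
step_arm(targets=[[[0,0,0],[-5,0,0],0],[[0,0,0],[-3,0,-5],0],[[0,0,0],[0,0,-30],0],[[0,0,0],[0,0,-35],0],[[0,0,0],[0,0,-35],0]])

```text
time: 11.75
tool_pos: [0.4995, -0.1165, 0.2925]
tcp_rot: [-1.765, -2.596, 0.001]
wrist_force: [0.9, -0.7, -0.2]
width: -0.001
grip_force: 0.0
```

Call:
step_arm(targets=[[[0,0,0],[-30,0,-10],0],[[0,0,0],[0,0,0],0],[[0,0,0],[0,0,0],0],[[0,0,0],[0,0,0],0]])

```text
time: 12.08
tool_pos: [0.5107, -0.1442, 0.3013]
tcp_rot: [-1.766, -2.596, 0.0]
wrist_force: [0.2, 0.8, -0.8]
width: 0.0
grip_force: 0.0
```

```bash
python3 st.py;  python3 -c "
from h import *
a=read_camera('wrist')[:,:,::-1];cv2.imwrite('pics/w5.png',a)"
```

```text
12.0833 [ 0.5107 -0.1442  0.3013] yaw 111.56 tip z 0.2287 q6 -0.6987199585204887 tilt [-0.001  0.001 -1.   ]
axis in tool mm [ 55.6  18.5 201.3] F tool [0.71 0.49 0.76] w 0.00039265228514734883
net: top [ 0.5065 -0.087 ] bar yaw 12.4
```

View pics/w5.png

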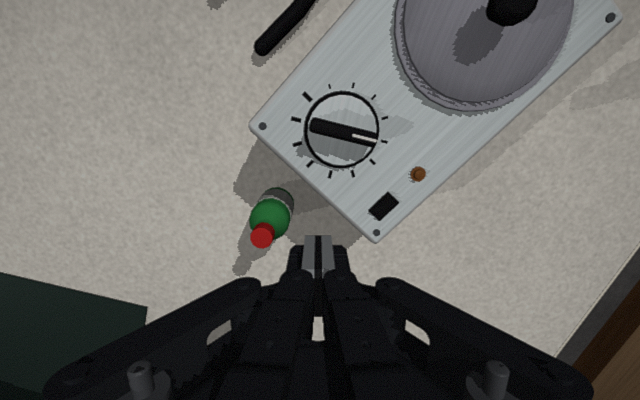

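The dial's bar runs from (310, 124) to the pointer at (378, 139), a world yaw of about 9°. That is 120° clockwise of the start; the bottle stands, and what shows of the lid and punch is undisturbed.

```bash
python3 -c "
from workcell import *
print(finish_job())"
```

```text
the job is handed in; nothing more can be done
None
```

I turned the heat dial four clicks clockwise, from click 0 to click 4, by pushing one end of its bar with the shut fingertips. The last view shows it about 120° from its start, the arm was clear of everything, and the job is handed in; no verdict came back.

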